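Set the film roll brake to its third click

TASK

The last shift left the roll brake of the film dispenser slightly on. Without gripping or forcing the brake lever, push it back to the released stop at the dispenser's front, then push it on again to the third click counted from that stop, never running past that notch, and leave it resting there. Nothing is to be picked up: the loose things on the bench stay where they are.

Things in the scene. Friction and masses are not known exactly. Their poses are not given: they have to be found in the camera images.
- dispenser: Film dispenser fixed to the bench: white film roll (300 mm long, 104 mm diameter) on a level spindle between two aluminium side plates, two chrome guide rollers along its front (139 mm before the spindle). Origin on the bench under the roll's middle; x from the front (robot's side) to the back, y along the spindle to the left, z up. Spindle at x = 0, 105 mm high. Fixed parts: up to 177 mm high.
- brake_lever (a joint): Brake lever on the spindle's right end, in rad: 0 at the released hard stop, leaning 30 deg from upright to the dispenser's front (-x); grows towards the back (+x), hard stop 1.047. Notches every 12 deg: released 0, first click 0.209, second 0.419, third 0.628 (6 deg past upright), fourth 0.838, fifth 1.047. Starts in or near the first or second; stays in the notch it is left in.
- lever_knob (a point): Centre of the lever's black ball knob, 26 mm diameter, 118 mm from the pivot: 207 mm above the bench at the stops, 223 mm with the lever upright; one click moves it 25 mm. Free space all round, and below it to 187 mm above the bench. Under it a 10 mm round neck, then from 22 mm below the centre the flat steel arm, 16 to 18 mm wide along the swing, 5 mm thick.
- lever_pivot (a point): The lever's pivot: on the spindle axis, 105 mm above the bench, dispenser frame x = 0, y = -232 mm (the upright plane in which the lever swings). The nearest part beside the lever is the upright index disc, 144 mm diameter over the teeth of its upper rim, outer face at y = -217 mm; the right side plate's outer face is at y = -169 mm.
- spring_roller (a point): Brass roller on the lever, 71 mm from the pivot; a spring drops it between the index teeth. At the knob 3 to 6 N, up to 8 N near the released stop, leaves a notch either way; the push lasts to the crest half-way to the next notch and drops there: once over the crest the lever snaps on into that notch by itself (12 mm at the knob), ahead of the finger. Just short of it, it falls back.
- bottle: Loose bystander: water bottle, 64 mm diameter, 205 mm tall, standing some 110 to 150 mm to the right of the lever's plane and 80 to 110 mm behind its pivot. Origin at the centre of its underside.
- tape_wide: Loose bystander: roll of packing tape lying flat, 108 mm outside, 80 mm inside diameter, 48 mm high, to the right of the lever. Origin at the centre of its underside.
- knife: Loose bystander: utility knife lying flat, about 150 mm long, 15 mm high, in front of the lever. Origin under the middle.
- cutters: Loose bystander: side cutters lying flat, 150 mm long, 60 mm wide, 12 mm high. Origin under the joint of the blades.
- cover: Loose bystander: moulded white plastic housing half lying flat at the right, 120 x 190 x 46 mm. Origin at the centre of its underside.
- marker: Loose bystander: marker pen lying, 145 mm long, 13 mm thick. Origin under its middle.

How it is judged:
By the outcome, as a careful person would: the job done as asked, in the order asked, and still so for the second after the job is handed in, with the robot touching nothing.
It also fails if it takes over 54 s, if anything falls off the work surface, if the arm or the gripper's body presses on something with over 40 N, if the wrist force passes 120 N, or if a joint passes its speed limit or range.

ROBOT

A 6-joint arm with a two-finger parallel gripper is mounted at the origin on the work surface. World frame = base frame: x ahead of the robot, y to its left, z up, the work surface at z = 0. Lengths are in m, angles in rad, forces in N, time in s.
With the tool pointing down it reaches from about 0.275 to 0.85 m from the base axis. Payload 19 kg.
Tool frame: the origin (TCP) lies on the centre line of the jaws, within the pads' length; the fingertips stand 14 mm ahead of it and the grasp point (between the pads) lies 5 mm behind it; z points along the fingers, y is the direction in which the jaws open and shut (so a half turn about z gives the same grasp; the last joint's range is limited). The gripper opens to 85 mm and grips with 20 to 120 N. Pads are 22 mm wide; open, the fingers measure 114 mm over their backs; the gripper's body (76 mm by 85 mm) begins 54 mm behind the grasp point. The pads swing forward as they close: fully open they stand 13 mm farther back than shut.
Start: joints at [1.166, 0.15, 1.437, -0, 1.554, -0.134], TCP at [0.154, 0.554, 0.245] pointing down, gripper open.
Joint ranges: [-2.8, 2.8], [-0.68, 2.1], [0.12, 2.68], [-1.39, 4.53], [0.16, 2.79], [-2.81, 2.81]. Speed limits (rad/s): [1.89, 1.89, 2.22, 3.01, 3.01, 3.01].

INTERFACE

Orientations are given as a unit quaternion [w, x, y, z].
In Python, from cell import r gives the robot as it stands.
- The arm moves only by the tool carry_out, never from a script. Its argument "motion" is a list of rows, each a list of 3 entries, a list of its own where there are three numbers: the finger opening in mm, from 0 to 85.4, then the shift along the tool's x, y, z in mm, then the turn about the tool's z in rad. A call has 1 to 5 rows; each row is the pose to reach, as a shift and turn from the pose measured when the call began, along the tool's axes at that moment; what a row does not reach only later rows make up. A row lasts 1/12 s, in which the tool goes at most 41.7 mm and 7.16 degrees, less where a joint would pass 70% of its speed; a pose out of reach is approached as far as the arm can. A call with a gripper value outside its range is refused whole. The fingers move at their own pace and stop on an object; the grip force is fixed at half the most. Time passes only in rows, so rows that repeat a pose let the fingers close. It gives the time, the measured TCP pose, the force and the opening at its end, in the units of the state.
- r.read_state(): the state, without advancing time (a new reading comes with each control period).
- r.capture(name): name is "side" or "top" or "wrist"; returns the picture (384x512x3 uint8, red, green, blue); there is no depth.
- r.camera_params(name): a dict with "K" (3x3 intrinsics, pixels), "rvec" (rotation vector, rad) and "tvec" (3), from world to camera coordinates, as OpenCV has them. Camera axes: x right, y down, z forward; pixel columns grow to the right and rows downward; lengths in m; the calibration is good to about 2 mm. The wrist camera is an equidistant fisheye: a pixel r from the principal point sees the ray r / f radians off the axis. A picture is of the moment at which its call begins: read the wrist's pose just before it. camera_params takes no time and is no camera call; for the wrist camera it gives the pose at the moment of the call.
- r.job_done(): hands the job in, once; it reports no verdict.
The state is a dict: "t": time; "joint_pos": joint angles; "qvel": joint speeds; "tau": joint torques, N m; "tool_pos": TCP position; "eef_rot": TCP orientation; "ft_force": force on the tool from outside, world axes, zero at the start; "moment": the same for the moment, N m; "width": finger opening in m.
Only numpy, scipy, OpenCV 4.12 (cv2) and the standard library are available. Lean on these libraries where they do the work, as an engineer would, in place of code of your own. Each camera call takes 0.05 s, during which the arm holds its last target. There are 200 camera calls.

## Working session

There is one attempt and no reset: what is moved stays moved. The work goes in short steps, Python scripts to look and compute and a tool call to move; the robot and the scene stay as the last step left them, time stands still between calls to the robot, and variables do not carry over. Pictures are saved under pics/ and viewed, about 8 in all and at most 12, crops included, and the job is handed in when it is done.

Besides the shell and the picture viewer there is one more tool, called after "Request:" as a command line: name --argument value ..., lists and objects as JSON in quotes. carry_out: Moves the arm, as the interface text tells. Its arguments: {"type":"object","properties":{"motion":{"type":"array","items":{"type":"array"}}},"required":["motion"]}

```bash
mkdir -p pics; python3 - <<'E'
from cell import r
import cv2,numpy as np
s=r.read_state();print(s)
for n in("side","top"):
    cv2.imwrite(f"pics/{n}0.png",r.capture(n)[:,:,::-1]);p=r.camera_params(n)
    R=cv2.Rodrigues(np.array(p['rvec']))[0];print(n,p['K'],R,-R.T@np.array(p['tvec']).ravel())
E
```

```text
{'t': 0.0, 'joint_pos': array([ 1.16599230e+00,  1.50970576e-01,  1.43802876e+00, -2.94030983e-05,
        1.55382944e+00, -1.33989481e-01]), 'qvel': array([-1.88341134e-03, -5.06058882e-05, -6.24807536e-04, -8.40221925e-04,
       -6.38831903e-04,  4.42495614e-04]), 'tau': array([ 5.28903493e-04, -7.13042307e+01, -5.70878720e+01, -7.14448038e-05,
        8.67918745e-03, -5.41272141e-05]), 'tool_pos': array([0.15374796, 0.55381292, 0.24468538]), 'eef_rot': array([-1.50328695e-04,  1.34993585e-01,  9.90846280e-01, -5.99683869e-04]), 'ft_force': array([0.15664055, 0.4792524 , 0.76227809]), 'moment': array([-0.0232543 , -0.02137552,  0.00499633]), 'width': 0.08547835436594471}
side [[378.1361169    0.         257.10180258]
 [  0.         378.1361169  185.76885401]
 [  0.           0.           1.        ]] [[ 0.73946434 -0.67319394  0.0015528 ]
 [-0.45955781 -0.50648035 -0.72957815]
 [ 0.49193405  0.53878342 -0.68389569]] [ 0.03567823 -0.60009389  0.85510061]
top [[357.48281716   0.         260.83414199]
 [  0.         357.48281716 187.74676788]
 [  0.           0.           1.        ]] [[-0.00574296 -0.99991503 -0.01170285]
 [-0.98413065  0.00772713 -0.17727708]
 [ 0.17735244  0.01049904 -0.9840914 ]] [ 0.35756821 -0.0441288   1.16732342]
```

View pics/side0.png

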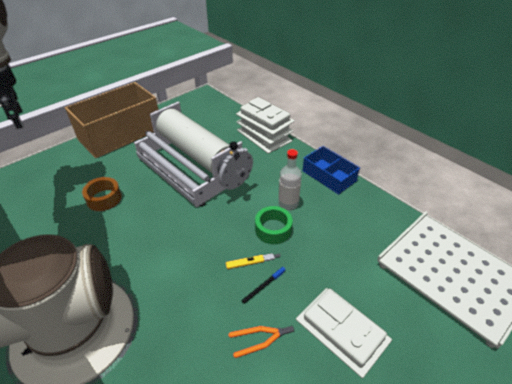

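View pics/top0.png

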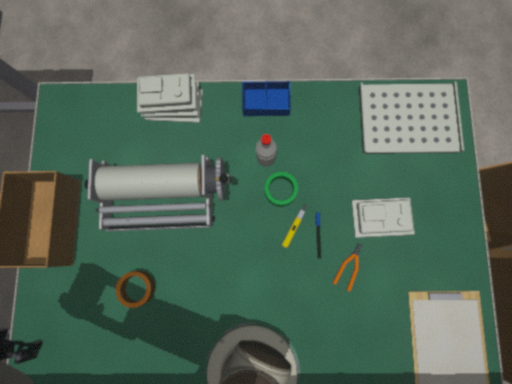

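The side view shows the knob near (234,147) and the top view shows it near (225,178). The bottle, tape and knife are to the right of it. I'll zoom both views next.

```bash
python3 - <<'E'
import cv2,numpy as np
a=cv2.imread("pics/side0.png")[95:210,130:270];b=cv2.imread("pics/top0.png")[145:240,80:250]
a=cv2.resize(a,(390*140//140,320),interpolation=cv2.INTER_CUBIC);b=cv2.resize(b,(782//2*2,280*437//280),interpolation=cv2.INTER_CUBIC)
a=cv2.imread("pics/side0.png")[125:195,195:270];b=cv2.imread("pics/top0.png")[150:220,185:260]
f=lambda i:cv2.resize(i,None,fx=5.2,fy=5.2,interpolation=cv2.INTER_CUBIC)
cv2.imwrite("pics/z.png",np.hstack([f(a),f(b)]))
E
```

```text
(no output)
```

View pics/z.png

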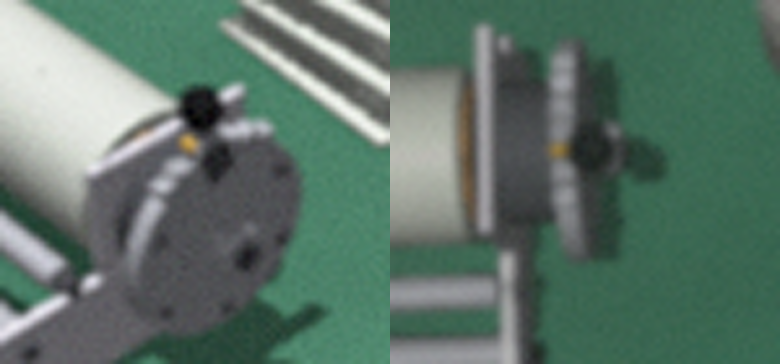

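The knob centre is at about (233.7,145.6) in the side view and (223.8,178.5) in the top view, and the lever is close to upright.

```bash
cat >h.py <<'E'
from cell import r
import cv2,numpy as np
def cam(n):
    p=r.camera_params(n);R=cv2.Rodrigues(np.array(p['rvec']))[0];return np.array(p['K']),R,-R.T@np.array(p['tvec']).ravel()
def ray(n,u,v):
    K,R,c=cam(n);d=R.T@np.linalg.inv(K)@[u,v,1];return c,d/np.linalg.norm(d)
def onz(n,u,v,z):
    c,d=ray(n,u,v);return c+d*(z-c[2])/d[2]
def tri(a,b):
    (c1,d1),(c2,d2)=a,b;t=np.linalg.lstsq(np.c_[d1,-d2],c2-c1,rcond=None)[0];p,q=c1+t[0]*d1,c2+t[1]*d2
    return (p+q)/2,np.linalg.norm(p-q)
E
python3 - <<'E'
from h import *
k,e=tri(ray("side",233.7,145.6),ray("top",223.8,178.5));print("knob",k,e)
im=cv2.imread("pics/top0.png");hsv=cv2.cvtColor(im,cv2.COLOR_BGR2HSV)
m=((hsv[...,1]<45)&(hsv[...,2]>110)).astype(np.uint8);w=np.zeros_like(m);w[155:205,97:200]=1
m=cv2.morphologyEx(m*w,cv2.MORPH_OPEN,np.ones((9,9)))
c=max(cv2.findContours(m,0,1)[0],key=cv2.contourArea);print(cv2.minAreaRect(c),cv2.boundingRect(c))
# edges front/back of roll per column; near and far silhouettes
cols=np.arange(108,196,4)
ys=[(np.where(m[:,x])[0].min(),np.where(m[:,x])[0].max()) for x in cols]
for i in (0,1):
    f=np.polyfit(cols,[y[i] for y in ys],1);P=[onz("top",x,np.polyval(f,x),.12) for x in (105,198)];d=P[0]-P[1];print(i,f,P,np.degrees(np.arctan2(d[1],d[0])))
# red-orange? bottle cap, tape
for z,u,v in((.2,266,140),(.0,0,0)):print(onz("top",u,v,z))
for nm,lo,hi in(("green",(50,150,90),(75,255,255)),("yellow",(20,120,120),(35,255,255))):
    g=cv2.inRange(hsv,lo,hi);c=max(cv2.findContours(g,0,1)[0],key=cv2.contourArea);(x,y),s=cv2.minEnclosingCircle(c);print(nm,x,y,s,onz("top",x,y,.03))
E
```

```text
knob [0.55522221 0.06618419 0.21812738] 0.0007035871417606045
((147.29132080078125, 180.7402801513672), (31.74903678894043, 101.41034698486328), 88.09085083007812) (97, 164, 102, 34)
0 [-3.92433653e-02  1.71341050e+02] [array([0.61308677, 0.43794914, 0.12      ]), array([0.62199613, 0.15639705, 0.12      ])] 91.81244767316082
1 [-2.83738001e-02  2.00210615e+02] [array([0.52125854, 0.43134634, 0.12      ]), array([0.52710294, 0.15397925, 0.12      ])] 91.20709978977833
[ 0.66844824 -0.0491462   0.2       ]
[1.28142742 0.92949579 0.        ]
green 280.816162109375 188.01332092285156 17.30147933959961 [ 0.56115431 -0.09654097  0.03      ]
yellow 290.92254638671875 232.15492248535156 15.982970237731934 [ 0.41924627 -0.1262309   0.03      ]
```

Request:
carry_out --motion '[[0,[-34,-20,0],-0.1],[0,[-68,-40,0],-0.2],[0,[-102,-60,0],-0.297],[0,[-136,-80,0],-0.297],[0,[-170,-100,0],-0.297]]'

```text
t: 0.52
tool_pos: [0.2915, 0.4105, 0.2446]
eef_rot: [-0.0, -0.014, 1.0, -0.001]
ft_force: [1.1, 1.2, -0.8]
width: 0.0255
```

Request:
carry_out --motion '[[0,[-28,-29,0],0],[0,[-56,-59,0],0],[0,[-84,-88,0],0],[0,[-112,-118,0],0],[0,[-140,-147,0],0]]'

```text
t: 0.93
tool_pos: [0.4364, 0.2655, 0.2447]
eef_rot: [-0.0, -0.014, 1.0, -0.001]
ft_force: [0.9, 1.1, -0.6]
width: 0.0
```

Request:
carry_out --motion '[[0,[-28,-29,0],0],[0,[-56,-59,0],0],[0,[-84,-88,0],0],[0,[-112,-118,0],0],[0,[-140,-147,0],0]]'

```text
t: 1.35
tool_pos: [0.5815, 0.1205, 0.2445]
eef_rot: [-0.001, -0.014, 1.0, -0.001]
ft_force: [0.9, 1.7, 0.9]
width: -0.0002
```

Request:
carry_out --motion '[[0,[-38,-4,0],0],[0,[-52,-35,0],0],[0,[-52,-56,0],0],[0,[-52,-56,10],0],[0,[-52,-56,10],0]]'

```text
t: 1.77
tool_pos: [0.6346, 0.065, 0.2322]
eef_rot: [-0.002, -0.013, 1.0, -0.001]
ft_force: [-0.5, 0.5, -1.7]
width: 0.0003
```

```bash
python3 - <<'E'
from h import *
im=r.capture("wrist");s=r.read_state();print(s['tool_pos'],s['ft_force'])
a=r.capture("side")[100:200,180:300]
i=np.hstack([cv2.resize(im,(400,300)),cv2.resize(a,(360,300),interpolation=cv2.INTER_CUBIC)])
cv2.imwrite("pics/w1.png",i[:,:,::-1])
E
```

```text
[0.63445315 0.06588812 0.23320421] [-0.7095106   0.14205141 -0.4595838 ]
```

View pics/w1.png

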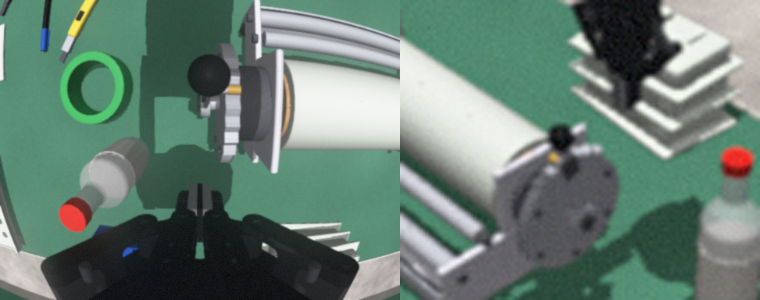

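The wrist view shows the knob straight ahead of the closed fingers, a few mm to the left (+y). I'll lower behind it and approach.

Request:
carry_out --motion '[[0,[0,3,11],0],[0,[0,3,22],0],[0,[15,3,22],0],[0,[30,3,22],0],[0,[38,3,22],0]]'

```text
t: 2.28
tool_pos: [0.5949, 0.0692, 0.2111]
eef_rot: [-0.002, -0.014, 1.0, -0.0]
ft_force: [-0.8, -0.5, -1.0]
width: 0.0001
```

Request:
carry_out --motion '[[0,[4,0,0],0],[0,[8,0,0],0],[0,[12,0,0],0],[0,[16,0,0],0],[0,[20,0,0],0]]'

```text
t: 2.7
tool_pos: [0.5748, 0.0687, 0.211]
eef_rot: [-0.002, -0.014, 1.0, -0.0]
ft_force: [0.1, -0.3, -0.2]
width: -0.0001
```

Request:
carry_out --motion '[[0,[3,0,0],0],[0,[6,0,0],0],[0,[9,0,0],0],[0,[12,0,0],0],[0,[15,0,0],0]]'

```text
t: 3.12
tool_pos: [0.56, 0.0681, 0.2111]
eef_rot: [-0.001, -0.014, 1.0, -0.0]
ft_force: [4.9, -0.2, -3.2]
width: 0.0001
```

Request:
carry_out --motion '[[0,[2,0,0],0],[0,[4,0,0],0],[0,[6,0,0],0],[0,[8,0,0],0],[0,[8,0,0],0]]'

```text
t: 3.53
tool_pos: [0.5516, 0.0679, 0.2112]
eef_rot: [-0.001, -0.014, 1.0, -0.0]
ft_force: [0.1, -0.4, 0.8]
width: -0.0001
```

Request:
carry_out --motion '[[0,[2,0,0],0],[0,[4,0,0],0],[0,[6,0,0],0],[0,[6,0,0],0]]'

```text
t: 3.87
tool_pos: [0.5453, 0.0678, 0.2112]
eef_rot: [-0.001, -0.014, 1.0, -0.0]
ft_force: [0.0, -0.0, 0.6]
width: -0.0005
```

Request:
carry_out --motion '[[0,[1,0,0],0],[0,[2,0,0],0],[0,[2,0,0],0]]'

```text
t: 4.12
tool_pos: [0.544, 0.0677, 0.2114]
eef_rot: [-0.0, -0.014, 1.0, -0.0]
ft_force: [8.1, 0.6, -2.3]
width: 0.0
```

Request:
carry_out --motion '[[0,[-8,0,0],0],[0,[-16,0,0],0],[0,[-18,0,-20],0],[0,[-18,0,-45],0],[0,[-18,0,-48],0]]'

```text
t: 4.53
tool_pos: [0.5635, 0.0683, 0.2631]
eef_rot: [0.002, -0.014, 1.0, -0.0]
ft_force: [-0.5, -0.5, 0.2]
width: 0.0
```

```bash
python3 - <<'E'
from h import *
im=r.capture("wrist");s=r.read_state();print(s['tool_pos'],s['ft_force'])
a=r.capture("side")[120:190,190:274]
i=np.hstack([cv2.resize(im,(400,300)),cv2.resize(a,(360,300),interpolation=cv2.INTER_CUBIC)])
cv2.imwrite("pics/w2.png",i[:,:,::-1])
E
```

```text
[0.56331397 0.06826055 0.26193747] [ 0.31820102 -0.09986416 -0.36343767]
```

View pics/w2.png

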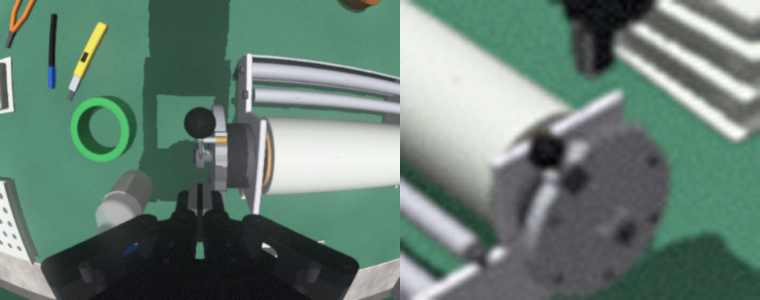

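The side crop puts the knob at full-picture pixel (224.1,155.5), and the wrist view shows it centred and free. Next I'll intersect that ray with the lever plane.

```bash
python3 - <<'E'
from h import *
for u,v in((224.1,155.5),(233.7,145.6)):
    c,d=ray("side",u,v)
    for y in (.0655,.0685): print(y,c+d*(y-c[1])/d[1])
E
```

```text
0.0655 [0.51987843 0.0655     0.2024921 ]
0.0685 [0.52206084 0.0685     0.19955063]
0.0655 [0.55513027 0.0655     0.21863706]
0.0685 [0.55747157 0.0685     0.21576836]
```

The knob moved about 35 mm forward and 16 mm down, to x ≈ 0.520. With the hard contact, that puts it on the released stop, with the pivot at about x = 0.579. Now I'll go over it to the front side.

Request:
carry_out --motion '[[0,[35,0,0],0],[0,[70,0,0],0],[0,[88,1,0],0],[0,[90,1,20],0],[0,[90,1,40],0]]'

```text
t: 5.05
tool_pos: [0.4723, 0.0667, 0.2199]
eef_rot: [0.001, -0.014, 1.0, -0.0]
ft_force: [0.7, -0.1, -1.0]
width: 0.0001
```

Request:
carry_out --motion '[[0,[0,1,11],0],[0,[-4,1,11],0],[0,[-8,1,11],0],[0,[-12,1,11],0],[0,[-12,1,11],0]]'

```text
t: 5.47
tool_pos: [0.4856, 0.068, 0.2096]
eef_rot: [0.002, -0.014, 1.0, -0.0]
ft_force: [-0.1, -0.2, 0.3]
width: 0.0
```

Next I'll find first contact, expected near x ≈ 0.496.

Request:
carry_out --motion '[[0,[-2,0,0],0],[0,[-4,0,0],0],[0,[-6,0,0],0],[0,[-8,0,0],0]]'

```text
t: 5.8
tool_pos: [0.4938, 0.0683, 0.2098]
eef_rot: [0.002, -0.014, 1.0, -0.0]
ft_force: [0.3, -0.1, -0.1]
width: 0.0
```

Request:
carry_out --motion '[[0,[-1,0,0],0],[0,[-2,0,0],0],[0,[-2,0,0],0]]'

```text
t: 6.05
tool_pos: [0.4959, 0.0683, 0.2098]
eef_rot: [0.002, -0.014, 1.0, -0.0]
ft_force: [0.8, 0.6, 0.3]
width: -0.0004
```

Request:
carry_out --motion '[[0,[-1,0,0],0],[0,[-2,0,0],0],[0,[-2,0,0],0]]'

```text
t: 6.3
tool_pos: [0.4976, 0.0683, 0.2099]
eef_rot: [0.002, -0.014, 1.0, -0.001]
ft_force: [-6.3, -0.1, 3.1]
width: 0.0005
```

Contact came at TCP x ≈ 0.4965. That puts the crests at TCP x ≈ 0.508, 0.531 and 0.5555, and the lever resting in notch 3 would touch at ≈ 0.568.

Request:
carry_out --motion '[[0,[-3,0,0],0],[0,[-6,0,0],0],[0,[-9,0,0],0],[0,[-12,0,0],0],[0,[-14,0,0],0]]'

```text
t: 6.72
tool_pos: [0.5118, 0.0687, 0.21]
eef_rot: [0.002, -0.014, 1.0, -0.001]
ft_force: [-0.8, -0.8, 0.0]
width: 0.0001
```

Request:
carry_out --motion '[[0,[-3,0,0],0],[0,[-6,0,0],0],[0,[-9,0,0],0],[0,[-12,0,0],0],[0,[-15,0,0],0]]'

```text
t: 7.13
tool_pos: [0.5267, 0.0691, 0.2102]
eef_rot: [0.001, -0.014, 1.0, -0.001]
ft_force: [-5.7, -1.1, 3.6]
width: -0.0001
```

Request:
carry_out --motion '[[0,[-2,0,0],0],[0,[-4,0,0],0],[0,[-6,0,0],0],[0,[-8,0,0],0],[0,[-8,0,0],0]]'

```text
t: 7.55
tool_pos: [0.535, 0.0694, 0.2101]
eef_rot: [0.001, -0.014, 1.0, -0.001]
ft_force: [-0.2, -0.8, -0.5]
width: 0.0
```

The lever is over crests 1 and 2 as predicted. The third comes next, at ≈ 0.5555.

Request:
carry_out --motion '[[0,[-3,0,0],0],[0,[-6,0,0],0],[0,[-9,0,0],0],[0,[-12,0,0],0],[0,[-15,0,0],0]]'

```text
t: 7.97
tool_pos: [0.5501, 0.0697, 0.2103]
eef_rot: [0.001, -0.014, 1.0, -0.001]
ft_force: [-6.1, -1.4, 3.8]
width: -0.0001
```

Request:
carry_out --motion '[[0,[-1,0,0],0],[0,[-2,0,0],0],[0,[-3,0,0],0],[0,[-4,0,0],0],[0,[-4,0,0],0]]'

```text
t: 8.38
tool_pos: [0.5543, 0.0698, 0.2102]
eef_rot: [0.001, -0.014, 1.0, -0.001]
ft_force: [-1.0, 0.5, 0.6]
width: -0.0002
```

Request:
carry_out --motion '[[0,[-1,0,0],0],[0,[-2,0,0],0],[0,[-3,0,0],0],[0,[-3,0,0],0],[0,[-3,0,0],0]]'

```text
t: 8.8
tool_pos: [0.5574, 0.0699, 0.2102]
eef_rot: [0.001, -0.014, 1.0, -0.001]
ft_force: [0.0, -0.9, -0.4]
width: -0.0001
```

Request:
carry_out --motion '[[0,[15,0,0],0],[0,[40,0,0],0],[0,[60,0,-10],0],[0,[80,0,-30],0],[0,[80,0,-50],0]]'

```text
t: 9.22
tool_pos: [0.4745, 0.0679, 0.2606]
eef_rot: [0.0, -0.014, 1.0, -0.001]
ft_force: [-1.1, 0.7, 0.5]
width: -0.0002
```

```bash
python3 - <<'E'
from h import *
im=r.capture("wrist");s=r.read_state();print(s['tool_pos'],s['ft_force'])
f=r.capture("side");cv2.imwrite("pics/side3.png",f[:,:,::-1]);a=f[120:190,190:274]
i=np.hstack([cv2.resize(im,(400,300)),cv2.resize(a,(360,300),interpolation=cv2.INTER_CUBIC)])
cv2.imwrite("pics/w3.png",i[:,:,::-1])
for n,th in (("2",-6),("3",6),("4",18)):
    t=np.radians(th);P=np.array([.579+.118*np.sin(t),.067,.105+.118*np.cos(t)]);K,R,c=cam("side");q=K@R@(P-c);print(n,q[:2]/q[2])
E
```

```text
[0.47688832 0.06782256 0.26507646] [ 0.36189068 -1.16571749  5.09685851]
2 [236.48923159 142.60117966]
3 [243.19779539 139.06953608]
4 [249.63506393 137.16363737]
```

View pics/w3.png

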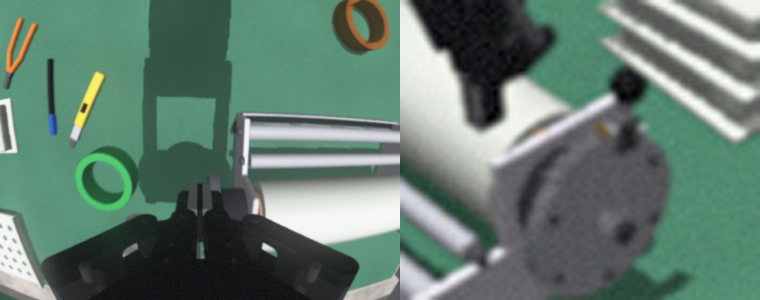

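The knob is at (243.0,139.4), and the third notch is predicted at (243.2,139.1), so it matches. One short hold to let the arm settle, then hand in.

Request:
carry_out --motion '[[0,[20,0,-10],0],[0,[30,0,-15],0],[0,[30,0,-15],0],[0,[30,0,-15],0],[0,[30,0,-15],0]]'

```text
t: 9.73
tool_pos: [0.448, 0.0669, 0.2775]
eef_rot: [0.003, -0.014, 1.0, -0.001]
ft_force: [-0.2, -0.4, -0.0]
width: -0.0002
```

```bash
python3 - <<'E'
from h import *
a=cv2.imread("pics/side3.png")[:,:,::-1].astype(int);f=r.capture("side").astype(int);s=r.read_state();print(s['tool_pos'],s['ft_force'],np.abs(s['qvel']).max())
print("knob patch change",np.abs(a-f)[132:147,236:251].mean());b=f[132:147,236:251].sum(2);y,x=np.where(b<110);print(x.mean()+236,y.mean()+132)
i0=cv2.imread("pics/side0.png")[:,:,::-1].astype(int);print("bystanders",np.abs(i0-f)[200:370,225:400].mean(),np.abs(i0-f)[150:205,275:305].mean())
print(r.job_done())
E
```

```text
[0.44796087 0.06690247 0.27741995] [ 0.39007442 -0.09968772 -0.3454968 ] 0.0041737212730110235
knob patch change 3.557037037037037
242.86486486486487 139.8108108108108
bystanders 7.553109243697479 6.542020202020202
the job is handed in; nothing more can be done
None
```

The brake lever is resting in the third notch and the job is handed in, at about 10 s on the robot's clock. I pushed the knob with closed fingers only and did not grip it.

- **Release:** I pushed the lever forward to the released stop, where contact was firm at about 8 N. The camera then showed the knob at x ≈ 0.520 m. Its height read 4 to 7 mm below the nominal 207 mm. I took it as the released stop because the horizontal position and the touch from both sides agreed.
- **Third click:** I pushed it back over three crests. The force rose to about 6 N before each crest and dropped after it, close to the predicted positions. The finger stopped about 10 mm short of where it would touch the lever resting in the third notch, so it could not have pushed the lever past.
- **Last checks:** The side view put the knob at pixel (242.9, 139.8). The third notch is predicted at (243.2, 139.1), while the second and fourth are 6 or more pixels away. The arm was clear of the lever, with no force on the tool beyond sensor noise.
- **Loose things:** The robot never came near them, and they looked in place in the wrist views. A picture difference over that area averaged 6.5 to 7.6 grey levels, against 3.6 over the still knob between two pictures. That could be noise and the arm's shadow, so this check does not prove they stayed put.

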